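# Hook the check weight out of the shielded grain scale

## Task

Slide the shutter on top of the scale's draught shield fully open, then use the hand hook to lift the brass check weight out through the round port and set it down gently, upright, in the felt-lined wooden tray. Hang the hook back on its stand as it was and leave the shutter open. Never touch the brass weight with the gripper itself, and leave the iron weight, the jar and the pan where they are.

Things in the scene. Friction and masses are not known exactly. Their poses are not given: they have to be found in the camera images.
- shield: fixed draught shield of the scale (mm): box with red base, clear walls, flat grey roof (6 thick, top at z 130). Origin on the work surface right under the round port's centre, z up; it spans x -90 to +90, y -100 to +160. Inside, under the port, stands the pedestal: steel pan of 68 diameter, top at z 50, holding the brass weight. Roof rails 6 high run along y at x +-51.
- port (a point): centre of the round port, a hole of 84 mm diameter in the shield's roof, at the height of the roof's top face (z 130 mm)
- shutter (a joint): green sliding shutter on the roof (plate 92 x 92 x 4 mm, its top at shield z 134): metres slid along the shield's +y; 0 = centred over the port, 0.100 = end stop, fully open. The port is wholly uncovered from about 0.088. It stays where it is left; about 1.5 N moves it.
- shutter_tab (a point): top centre of the yellow upright push tab on the shutter, 36 mm (shield x) by 8 mm (shield y), 24 mm high above the plate; it moves with the shutter. With the shutter at 0 it is at shield x 0, y +34, z 158 mm. Axes parallel to the shield's.
- weight: brass check weight, about 0.2 kg (mm): disc of 44 diameter, 18 high, with a fixed upright arch handle of 4 mm wire on top. Origin at the underside's centre, z up. The arch lies in its own y-z plane: legs at y +-14 up to z 38, then rounding to the crown at x = y = 0. The opening under it is 24 wide and 30 high (z 18 to 48); enter it along the weight's x, from either side.
- arch_top (a point): underside of the arch's crown, where the hook carries it: 48 mm above the weight's underside, on its axis
- hook: hand hook, 70 g (mm): origin at the underside centre of its orange flange (40 x 40 x 6), z up. Grip block above it, 34 (x) by 18 (y), z 6 to 52: pinch across y from above. Below, a 5 mm steel wire at x -8 goes down and turns into an open hook pointing to +x, then up: lowest z -80, tip top z -64.5, tip end x +12.5. Move it along its +x under the arch, then raise.
- saddle (a point): the hook's saddle, where a carried wire rests: on the hook's z axis, 75 mm below its origin; axes as the hook's
- stand: fixed blue hook stand (mm); origin on the work surface right below the hanging hook, z up. Two dark prongs along x (-30 to +51), 12 wide, top at z 110, free gap 22 (y -11 to +11). The hook's flange lies on them, wire in the gap, hook x along stand x, hook origin at stand (0, 0, 110); it lifts straight up and goes back straight down. Upright at x +35 to +51.
- tray: fixed square wooden tray with blue felt inside, 110 x 110 mm outside, 98 x 98 mm inside; origin at the underside centre, inner floor at z 6, rim at z 18.
- iron_weight: bystander: dark iron weight, 68 mm diameter, 54 mm high, origin at the underside centre.
- jar: bystander: amber seed jar with steel cap, 68 mm diameter, 95 mm high, origin at the underside centre.
- pan: bystander: empty aluminium pan (bowl), 100 mm diameter, 35 mm high, origin at the underside centre.
Things that resemble listed ones, but are neither listed nor needed, are in the scene too. Of the things that look like the tray, take the one that is farthest from the robot's base at the start. Several things have the shape of the hook; the one meant has the colours described above.

How it is judged (in metres and radians):
On the way, in this order (a step that is already met when the one before it is completed fails the run):
1. the shutter is slid open until the port is wholly uncovered (value of joint shutter above 0.088 m), for 0.2 s.
2. the brass weight hangs on the hook, its underside above the shield's roof (height (world z) of weight above 0.132 m and contact force between hook and weight above 0.5 N), for 0.2 s.
At the end, for the whole second after the job is handed in: Weight upright (0.1 rad), at rest on the tray's floor (within 42 mm of its centre, under 10 mm up), free of the hook. Hook hangs at rest on the stand's prongs: within 22 mm sideways, origin 106-115 mm up, tilt under 0.12, yaw within 0.6 rad of the stand's. Shutter open over 88 mm (horizontal distance between weight and tray below 0.042 m and z of weight in the frame of tray below 0.01 m and angle between weight's own z axis and vertical below 0.1 rad and linear speed of each of weight, hook below 0.02 m/s and horizontal distance between hook and stand below 0.022 m and z of hook in the frame of stand between 0.106 and 0.115 m and angle between hook's own z axis and vertical below 0.12 rad and angle between the x axis of hook and the x axis of stand, either way round below 0.6 rad and contact force between hook and weight below 0.05 N and value of joint shutter above 0.088 m); the robot touches nothing.
It fails at once if the gripper touches the brass weight (over 0.5 N) (contact force between the fingers and weight above 0.5 N).
It fails at once if the brass weight is set down hard or pressed on the tray (over 25 N) (contact force between weight and tray above 25 N).
It fails at once if the iron weight is moved by over 20 mm (distance of iron_weight from where it was at the start of the episode above 0.02 m).
It fails at once if the jar is moved by over 20 mm (distance of jar from where it was at the start of the episode above 0.02 m).
It fails at once if the pan is moved by over 20 mm (distance of pan from where it was at the start of the episode above 0.02 m).
It also fails if it takes over 72 s, if anything falls off the work surface, if the arm or the gripper's body presses on something with over 40 N, if the wrist force passes 120 N, or if a joint passes its speed limit or range.

## Robot

A 7-joint arm with a two-finger parallel gripper is mounted at the origin on the work surface. World frame = base frame: x ahead of the robot, y to its left, z up, the work surface at z = 0. Lengths are in mm, angles in rad, forces in N, time in s.
With the tool pointing down it reaches from about 350 to 900 mm from the base axis. Payload 19.9 kg.
Tool frame: the origin (TCP) lies between the finger pads; the fingertips stand 14 mm ahead of it and the grasp point (between the pads) lies 5 mm behind it; z points along the fingers, y is the direction in which the jaws open and shut (so a half turn about z gives the same grasp; the last joint's range is limited). The gripper opens to 94 mm and grips with 3 to 60 N. Pads are 16 mm wide; open, the fingers measure 119 mm over their backs; the gripper's body (75 mm by 177 mm) begins 78 mm behind the grasp point.
Start: joints at [1.25, 0.417, -0.01, 1.614, 0.005, 1.111, -0.053], TCP at [172.597, -600.675, 219.425] pointing down, gripper open.
Joint ranges: [-2.81, 2.81], [-0.39, 2.02], [-1.27, 1.25], [0.06, 2.57], [-1.19, 4.33], [0.19, 2], [-2.82, 2.82]. Speed limits (rad/s): [1.89, 1.89, 2.39, 2.39, 3.01, 3.01, 3.01].

## Interface

Orientations are given as a unit quaternion [w, x, y, z].
In Python, from workcell import monitor, snapshot, get_calibration, robot gives the robot as it stands.
- The arm moves only by the tool move_arm, never from a script. Its arguments are lists of equal length, an entry for each row: "fingers": the gripper's target within -1 to 1 (fully open at 1, half-way at 0, shut at -1); "travel": the shift along the tool's x, y, z scaled (see below), a list of three; "delta_rot": the turn, a rotation vector about the tool's x, y, z scaled (see below), a list of three. A call has 1 to 12 rows; each row is the pose to reach, as a shift and turn from the pose commanded when the call began, along the tool's axes at that moment; what a row does not reach only later rows make up. The controller multiplies each number of a shift by 0.25 m and each number of a turn by 90 degrees. A row lasts 1/10 s, in which the tool goes at most 50 mm and 8.59 degrees, less where a joint would pass 70% of its speed; a pose out of reach is approached as far as the arm can. A call with a number of a shift or a turn outside -1 to 1 is refused whole. A call with a gripper value outside its range is refused whole. The fingers move at their own pace and stop on an object; "newtons" is the grip in N (left out, the last holds). Time passes only in rows, so rows that repeat a pose let the fingers close. It gives the time, the measured TCP pose, the force and the opening at its end, in the units of the state.
- monitor.get_state(): the state, without advancing time (a new reading comes with each control period).
- snapshot(name): name is "side" or "top" or "wrist"; returns the picture (480x640x3 uint8, red, green, blue); there is no depth.
- get_calibration(name): a dict with "fx", "fy", "cx", "cy" (pixels), "pose" (4x4, takes a point from camera to world coordinates). Camera axes: x right, y down, z forward; pixel columns grow to the right and rows downward; lengths in mm; the calibration is good to about 2 mm. A picture is of the moment at which its call begins: read the wrist's pose just before it. get_calibration takes no time and is no camera call; for the wrist camera it gives the pose at the moment of the call.
- robot.sign_off(): hands the job in, once; it reports no verdict.
The state is a dict: "clock": time; "qpos": joint angles; "dq": joint speeds; "effort": joint torques, N m; "ee_pos": TCP position; "tool_rot": TCP orientation; "wrist_force": force on the tool from outside, world axes, zero at the start; "torque": the same for the moment, N m; "width": finger opening in mm.
Only numpy, scipy, OpenCV 4.12 (cv2) and the standard library are available. Lean on these libraries where they do the work, as an engineer would, in place of code of your own. Each camera call takes 0.05 s, during which the arm holds its last target. There are 200 camera calls.

## Working session

There is one attempt and no reset: what is moved stays moved. The work goes in short steps, Python scripts to look and compute and a tool call to move; the robot and the scene stay as the last step left them, time stands still between calls to the robot, and variables do not carry over. Pictures are saved under pics/ and viewed, about 8 in all and at most 12, crops included, and the job is handed in when it is done.

Besides the shell and the picture viewer there is one more tool, called after "Call:" by a JSON object that holds its "name" and its "arguments". move_arm: Moves the arm, as the interface text tells. Its arguments: {"type":"object","properties":{"fingers":{"type":"array"},"travel":{"type":"array"},"delta_rot":{"type":"array"},"newtons":{"type":"number"}},"required":["fingers","travel","delta_rot"]}

```bash
mkdir -p pics; ls; python3 - <<'E'
from workcell import monitor, snapshot, get_calibration, robot
import cv2, numpy as np
np.set_printoptions(precision=4,suppress=True)
print(monitor.get_state())
for n in ("top","side"):
    cv2.imwrite(f"pics/{n}0.png", snapshot(n)[:,:,::-1]); c=get_calibration(n); print(n,c)
E
```

```text
pics
{'clock': 0.0, 'qpos': array([ 1.2495,  0.4179, -0.0103,  1.6142,  0.0047,  1.1107, -0.053 ]), 'dq': array([ 0.0019, -0.0002, -0.0008,  0.0011, -0.0013, -0.0007, -0.0003]), 'effort': array([ -0.0009, -85.1277,   0.6385, -42.5995,  -0.0487,   0.0188,
         0.0001]), 'ee_pos': array([ 172.4861, -600.3491,  218.8415]), 'tool_rot': array([-0.0006,  0.9902,  0.1395, -0.0001]), 'wrist_force': array([ 0.0338,  0.5784, -0.1307]), 'torque': array([ 0.0071, -0.0071,  0.0188]), 'width': 94.09810634268969}
top {'fx': 497.6291801653323, 'fy': 497.6291801653323, 'cx': 322.41297305103666, 'cy': 246.0438619871371, 'pose': array([[  -0.0184,   -0.9922,    0.123 ,  365.9682],
       [  -0.9998,    0.0191,    0.0053,  -80.0577],
       [  -0.0076,   -0.1229,   -0.9924, 1399.3042],
       [   0.    ,    0.    ,    0.    ,    1.    ]])}
side {'fx': 577.3441737508401, 'fy': 577.3441737508401, 'cx': 323.03438155123297, 'cy': 243.6862918748882, 'pose': array([[  -0.9996,   -0.008 ,    0.028 ,  460.8434],
       [  -0.0276,    0.5702,   -0.8211, 1072.8403],
       [  -0.0094,   -0.8215,   -0.5702,  939.2425],
       [   0.    ,    0.    ,    0.    ,    1.    ]])}
```

View pics/top0.png

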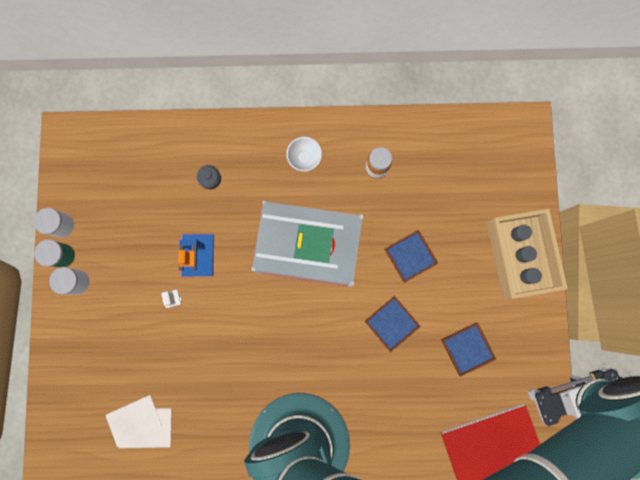

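View pics/side0.png

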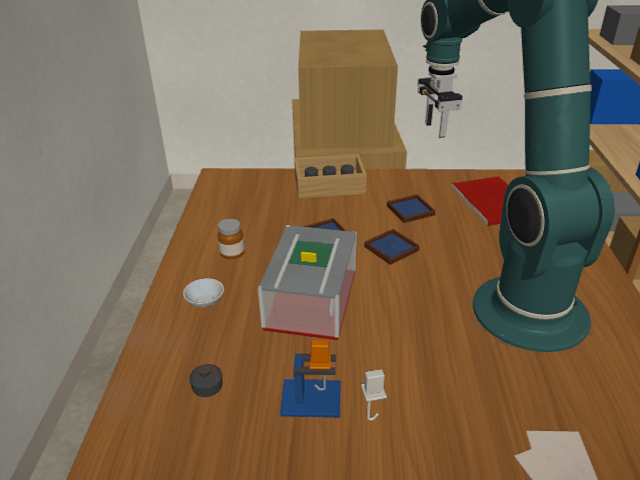

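Top view: the shield is around (307,245) with the yellow tab at (300,240), the stand with the orange hook is at (190,257), and tray candidates are at (411,256), (392,323) and (468,349). The jar is at (379,160), the bowl at (304,154) and the iron weight at (208,177). There is also a white decoy hook at (172,298). The side view agrees. Next I measure.

```bash
cat > h.py <<'E'
import cv2, numpy as np
from workcell import monitor, snapshot, get_calibration, robot
from scipy.spatial.transform import Rotation as R
np.set_printoptions(precision=3,suppress=True)
def ray(c,u,v,z):
    P=c["pose"]; d=P[:3,:3]@np.array([(u-c["cx"])/c["fx"],(v-c["cy"])/c["fy"],1]); o=P[:3,3]
    return o+d*(z-o[2])/d[2]
def proj(c,p):
    P=c["pose"]; q=P[:3,:3].T@(np.asarray(p,float)-P[:3,3]); return np.array([c["fx"]*q[0]/q[2]+c["cx"],c["fy"]*q[1]/q[2]+c["cy"]])
def mask(rgb,lo,hi,amin=20):
    m=cv2.inRange(cv2.cvtColor(rgb,cv2.COLOR_RGB2HSV),np.array(lo),np.array(hi))
    cs,_=cv2.findContours(m,cv2.RETR_EXTERNAL,cv2.CHAIN_APPROX_NONE)
    return [c for c in cs if cv2.contourArea(c)>=amin]
def rect(c,cont,z):
    p=np.array([ray(c,*q,z)[:2] for q in cont[:,0,:]],np.float32); return cv2.minAreaRect(p)
def rq(): 
    s=monitor.get_state(); w,x,y,z=s["tool_rot"]; return s,R.from_quat([x,y,z,w])
E
python3 - <<'E'
from h import *
im=cv2.imread("pics/top0.png")[:,:,::-1].copy(); c=get_calibration("top")
for nm,lo,hi,z in [("bluefelt",(105,90,40),(125,255,255),6),("yellow",(25,150,120),(35,255,255),158),("orange",(8,180,120),(20,255,255),162),("green",(60,100,50),(85,255,200),134),("red",(0,150,100),(5,255,255),130)]:
    for k in mask(im,lo,hi): r=rect(c,k,z); print(nm,cv2.boundingRect(k),r,round(np.hypot(*r[0]),1))
cs=cv2.resize(im[190:320,140:460],None,fx=2.5,fy=2.5,interpolation=cv2.INTER_CUBIC)
cv2.imwrite("pics/crop0.png",cs[:,:,::-1])
E
```

```text
bluefelt (446, 327, 45, 46) ((246.66561889648438, -467.4351501464844), (93.10282135009766, 93.14379119873047), 24.70111846923828) 528.5
bluefelt (369, 300, 47, 48) ((319.120361328125, -260.4198303222656), (95.26670837402344, 94.9384994506836), 38.673057556152344) 411.9
bluefelt (180, 235, 33, 41) ((520.2872924804688, 284.48828125), (115.7113265991211, 90.7378158569336), 0.5124085545539856) 593.0
bluefelt (389, 234, 45, 45) ((506.50274658203125, -320.15374755859375), (95.36457824707031, 94.11888885498047), 28.143476486206055) 599.2
yellow (298, 233, 5, 15) ((536.1143798828125, -17.120403289794922), (8.20930004119873, 36.23636245727539), 81.22158813476562) 536.4
orange (178, 250, 17, 16) ((497.0446472167969, 268.95184326171875), (40.452354431152344, 37.735801696777344), 88.9111099243164) 565.1
green (56, 244, 18, 22) ((510.50335693359375, 585.9251098632812), (37.72291564941406, 54.99980163574219), 79.16915130615234) 777.1
green (295, 225, 38, 37) ((531.3865966796875, -49.9716796875), (87.35997009277344, 85.21196746826172), 80.74700164794922) 533.7
red (442, 406, 98, 74) ((23.869598388671875, -480.1089782714844), (128.908935546875, 219.78707885742188), 17.216453552246094) 480.7
```

View pics/crop0.png

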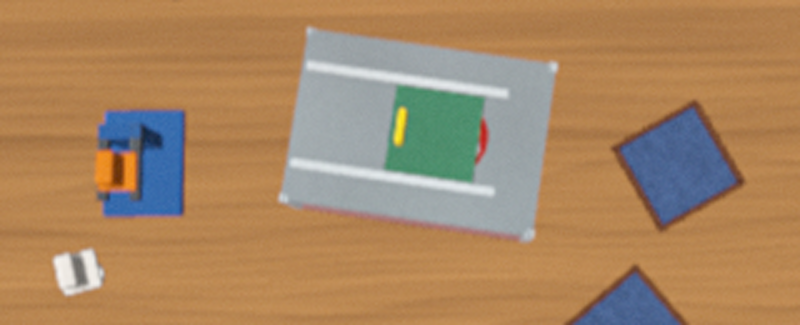

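Crop: the shield roof corners are at (308,30), (555,66), (282,199) and (530,235). The tab is toward +y, and a red sliver at (482,140) shows the shutter is slightly open. The stand's prongs run along the image vertical with the upright at the top, so stand x is roughly world +x.

```bash
python3 - <<'E'
from h import *
c=get_calibration("top")
loc=np.array([[90,160],[90,-100],[-90,160],[-90,-100]],float)
px=np.array([[308,30],[555,66],[282,199],[530,235]])/2.5+[140,190]
W=np.array([ray(c,*p,130)[:2] for p in px]); 
a=loc-loc.mean(0); b=W-W.mean(0)
th=np.arctan2((a[:,0]*b[:,1]-a[:,1]*b[:,0]).sum(),(a*b).sum())
Rz=np.array([[np.cos(th),-np.sin(th)],[np.sin(th),np.cos(th)]])
t=W.mean(0)-Rz@loc.mean(0); print("yaw",th,"port",t,"res",W-(loc@Rz.T+t))
print("tab in shield",Rz.T@(np.array([536.1,-17.1])-t),"green",Rz.T@(np.array([531.4,-50])-t))
s,r=rq(); print(r.as_matrix())
E
```

```text
yaw -0.16436477412604378 port [527.775 -64.49 ] res [[-1.081 -0.066]
 [-1.622  0.708]
 [ 0.832 -2.24 ]
 [ 1.87   1.598]]
tab in shield [ 0.459 48.114] green [ 1.205 14.888]
[[ 0.961  0.276 -0.   ]
 [ 0.276 -0.961  0.001]
 [-0.    -0.001 -1.   ]]
```

```bash
cat >> h.py <<'E'
PORT=np.array([527.8,-64.5]); TH=-0.1644
def sh(x,y): return PORT+np.array([np.cos(TH)*x-np.sin(TH)*y,np.sin(TH)*x+np.cos(TH)*y])
def go(x,y,z,yaw):
    s,r=rq(); q=R.from_euler("z",yaw)*R.from_euler("x",np.pi)
    t=r.inv().apply(np.array([x,y,z])-s["ee_pos"])/250; w=(r.inv()*q).as_rotvec()/(np.pi/2)
    print("travel",np.round(t,3).tolist(),"rot",np.round(w,3).tolist(),"dist",round(np.linalg.norm(t)*250,1))
E
python3 -c "
from h import *
p=sh(0,16);print(p);go(350,-325,215,TH)
print(get_calibration('wrist'))"
```

```text
[530.419 -48.716]
travel [0.987, -0.863, 0.016] rot [-0.001, 0.0, 0.283] dist 327.6
{'fx': 398.2065069366736, 'fy': 398.2065069366736, 'cx': 315.00454494747015, 'cy': 242.84489587230618, 'pose': array([[   0.276,   -0.93 ,   -0.242,  243.34 ],
       [  -0.961,   -0.267,   -0.07 , -580.463],
       [   0.001,    0.252,   -0.968,  383.9  ],
       [   0.   ,    0.   ,    0.   ,    1.   ]])}
```

Call:
{"name": "move_arm", "arguments": {"fingers": [-1, -1, -1, -1, -1, -1, -1, -1, -1], "travel": [[0.987, -0.863, 0.016], [0.987, -0.863, 0.016], [0.987, -0.863, 0.016], [0.987, -0.863, 0.016], [0.987, -0.863, 0.016], [0.987, -0.863, 0.016], [0.987, -0.863, 0.016], [0.987, -0.863, 0.016], [0.987, -0.863, 0.016]], "delta_rot": [[0, 0, 0.283], [0, 0, 0.283], [0, 0, 0.283], [0, 0, 0.283], [0, 0, 0.283], [0, 0, 0.283], [0, 0, 0.283], [0, 0, 0.283], [0, 0, 0.283]], "newtons": 20}}

```text
clock: 1.0
ee_pos: [350.3, -324.9, 215.4]
tool_rot: [-0.0, 0.997, -0.082, -0.0]
wrist_force: [-0.1, -0.0, -0.0]
width: 25.3
```

```bash
python3 -c "
from h import *
p=sh(0,14);go(p[0],p[1],200,TH)
s=monitor.get_state();print(s['clock'],s['ee_pos'],s['width'],s['qpos'])"
```

```text
travel [0.531, -1.199, 0.062] rot [-0.0, 0.0, 0.001] dist 328.3
1.0 [ 350.281 -324.9    215.407] 25.33498344332564 [ 0.781  0.161 -0.108  1.97   0.02   1.012 -1.07 ]
```

Call:
{"name": "move_arm", "arguments": {"fingers": [-1, -1, -1, -1, -1, -1, -1, -1], "travel": [[0.53, -1, 0.0], [0.53, -1, 0.0], [0.53, -1, 0.0], [0.53, -1, 0.0], [0.53, -1, 0.0], [0.53, -1, 0.0], [0.53, -1, 0.0], [0.53, -1, 0.0]], "delta_rot": [[0, 0, 0], [0, 0, 0], [0, 0, 0], [0, 0, 0], [0, 0, 0], [0, 0, 0], [0, 0, 0], [0, 0, 0]]}}

```text
clock: 1.8
ee_pos: [521.7, -101.3, 214.9]
tool_rot: [0.0, 0.997, -0.083, -0.0]
wrist_force: [-0.3, -1.0, 0.3]
width: 0.3
```

```bash
python3 -c "
from h import *
s=monitor.get_state();print(s['clock'],s['ee_pos'],s['width'])
p=sh(0,14);go(p[0],p[1],157,TH)
c=get_calibration('wrist'); im=snapshot('wrist'); cv2.imwrite('pics/w1.png',im[:,:,::-1])
for k in mask(im,(25,150,120),(35,255,255)): 
  r=rect(c,k,158); print(cv2.boundingRect(k),r)
print('port',proj(c,[*PORT,130]), 'tabpred',proj(c,[*sh(0,48),158]))
"
```

```text
1.8 [ 521.704 -101.346  214.94 ] 0.29835551068464766
travel [-0.0, -0.205, 0.232] rot [0.0, 0.001, -0.001] dist 77.4
(162, 239, 15, 57) ((536.924072265625, -17.528390884399414), (5.622166633605957, 34.39147186279297), 80.47708129882812)
port [257.465 255.943] tabpred [168.883 269.657]
```

View pics/w1.png

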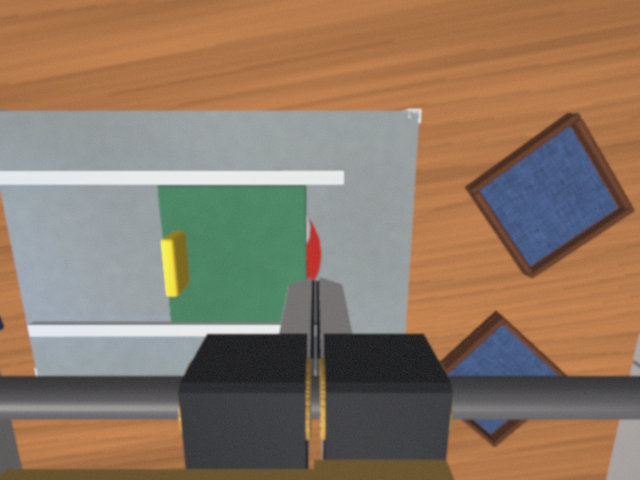

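The tab shows at (175,263) with the rail-to-rail layout as predicted. I go down behind the tab and push.

Call:
{"name": "move_arm", "arguments": {"fingers": [-1, -1, -1, -1, -1, -1, -1, -1, -1, -1, -1, -1], "travel": [[0, -0.205, 0.05], [0, -0.205, 0.232], [0, -0.205, 0.232], [0, -0.24, 0.232], [0, -0.3, 0.232], [0, -0.36, 0.232], [0, -0.42, 0.232], [0, -0.48, 0.232], [0, -0.54, 0.232], [0, -0.58, 0.232], [0, -0.6, 0.232], [0, -0.6, 0.232]], "delta_rot": [[0, 0, 0], [0, 0, 0], [0, 0, 0], [0, 0, 0], [0, 0, 0], [0, 0, 0], [0, 0, 0], [0, 0, 0], [0, 0, 0], [0, 0, 0], [0, 0, 0], [0, 0, 0]]}}

```text
clock: 3.05
ee_pos: [546.6, 48.1, 157.8]
tool_rot: [-0.0, 0.997, -0.082, 0.0]
wrist_force: [0.3, -0.4, 0.6]
width: 0.2
```

```bash
python3 -c "
from h import *
s=monitor.get_state();print(s['clock'],s['ee_pos'],s['wrist_force'])
c=get_calibration('wrist'); im=snapshot('wrist')
for k in mask(im,(25,150,120),(35,255,255)): 
  r=rect(c,k,158); a=np.array(r[0])-PORT; print(cv2.boundingRect(k),r,np.cos(TH)*a[1]-np.sin(TH)*a[0]-34)
p=sh(-45,0);go(p[0],p[1],250,TH)
"
```

```text
3.05 [546.64   48.091 157.776] [ 0.293 -0.448  0.631]
(268, 269, 16, 65) ((553.340087890625, 64.45640563964844), (6.579955577850342, 30.545127868652344), 80.49333953857422) 97.39755378756132
travel [-0.18, 0.455, -0.37] rot [-0.0, -0.0, -0.0] dist 153.3
```

Call:
{"name": "move_arm", "arguments": {"fingers": [-1, -1, -1, -1, -1, -1, -1, -1], "travel": [[0, 0.05, -0.15], [-0.18, 0.455, -0.37], [-0.18, 0.455, -0.37], [-0.18, 0.455, -0.37], [-0.18, 0.455, -0.37], [-0.18, 0.455, -0.37], [-0.18, 0.455, -0.37], [-0.18, 0.455, -0.37]], "delta_rot": [[0, 0, 0], [0, 0, 0], [0, 0, 0], [0, 0, 0], [0, 0, 0], [0, 0, 0], [0, 0, 0], [0, 0, 0]]}}

```text
clock: 3.9
ee_pos: [483.6, -56.3, 249.3]
tool_rot: [-0.0, 0.997, -0.082, -0.001]
wrist_force: [0.1, 0.6, -0.1]
width: 0.7
```

```bash
python3 -c "
from h import *
s=monitor.get_state();print(s['clock'],s['ee_pos'])
c=get_calibration('wrist'); im=snapshot('wrist'); np.save('w2.npy',c); 
for k in mask(im,(25,150,120),(35,255,255)): 
  r=rect(c,k,158); a=np.array(r[0])-PORT; print(cv2.boundingRect(k),r,np.cos(TH)*a[1]-np.sin(TH)*a[0]-34)
u,v=proj(c,[*PORT,130]); print('port',u,v)
cv2.imwrite('pics/w2full.png',im[:,:,::-1])
u0,v0=int(u)-110,int(v)-90
cv2.imwrite('pics/w2.png',cv2.resize(im[max(v0,0):v0+180,u0:u0+220,::-1],None,fx=3,fy=3,interpolation=cv2.INTER_CUBIC)); print(u0,v0)
"
```

```text
3.9 [483.57  -56.3   249.331]
(105, 156, 15, 56) ((550.4467163085938, 63.967498779296875), (8.218650817871094, 35.41920852661133), 74.65849304199219) 96.44170849438495
port 315.8243885766647 181.15808802000066
205 91
```

View pics/w2.png

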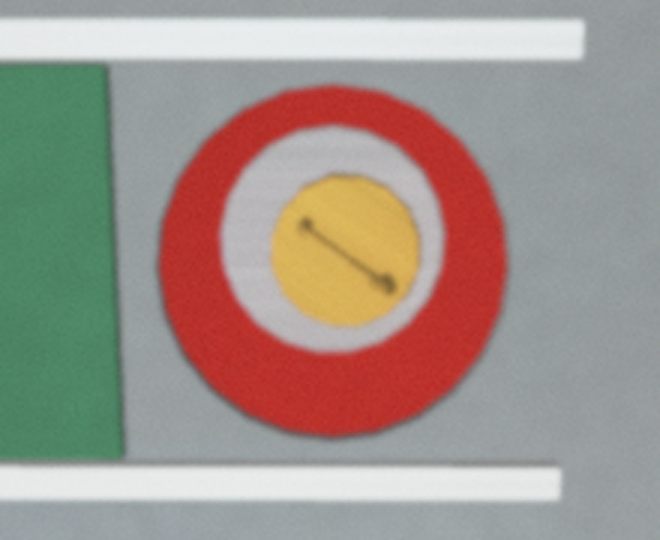

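The port is fully uncovered, with the shutter at about 96–97. The brass disc centre is at crop (346,250), and the arch shows as a line from (305,224) to (392,288). I enlarge it to measure its yaw.

```bash
python3 -c "
from h import *
c=np.load('w2.npy',allow_pickle=True).item(); im=cv2.imread('pics/w2full.png')[:,:,::-1].copy()
k=max(mask(im,(18,80,80),(30,255,255),300),key=cv2.contourArea)
e=cv2.fitEllipse(k); print('disc',e); w=ray(c,*e[0],67); print('weight xy',w, 'rel port',w[:2]-PORT)
cr=im[145:205,288:352]
g=cv2.resize(cr,None,fx=10,fy=10,interpolation=cv2.INTER_CUBIC).astype(float)
g=np.clip((g-60)*1.4,0,255).astype(np.uint8); cv2.imwrite('pics/w3.png',g[:,:,::-1])
for yw in range(0,180,30):
  d=np.array([np.cos(np.radians(yw)),np.sin(np.radians(yw))])*14
  print(yw,[ ((proj(c,[*(w[:2]+s*d),88])-[288,145])*10).round() for s in(1,-1)])
"
```

```text
disc ((407.5119323730469, 469.42913818359375), (18.498443603515625, 733.2759399414062), 89.16218566894531)
weight xy [ 206.702 -110.049   67.   ] rel port [-321.098  -45.549]
0 [array([1228., 3299.]), array([1256., 3522.])]
30 [array([1160., 3324.]), array([1323., 3498.])]
60 [array([1115., 3372.]), array([1369., 3451.])]
90 [array([1104., 3430.]), array([1381., 3393.])]
120 [array([1130., 3483.]), array([1356., 3339.])]
150 [array([1186., 3517.]), array([1300., 3305.])]
```

View pics/w3.png

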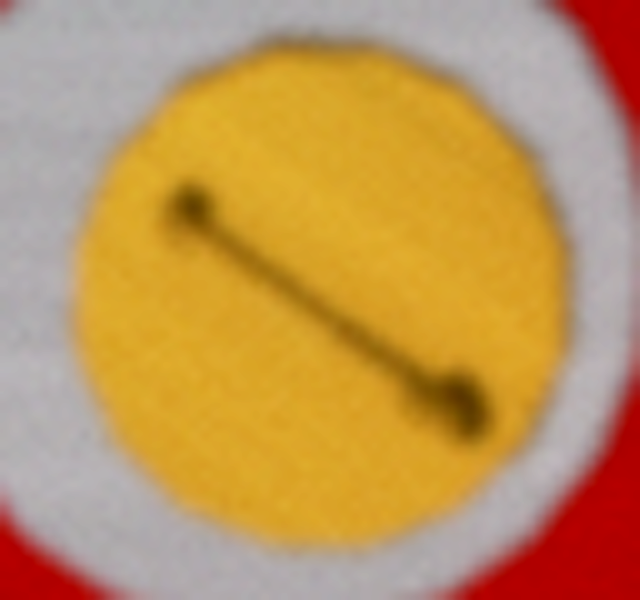

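Legs are at enlarged (190,205) and (460,405), and the disc centre is at (322,295).

```bash
python3 -c "
from h import *
c=np.load('w2.npy',allow_pickle=True).item()
f=lambda u,v:(288+u/10-.5,145+v/10-.5)
w=ray(c,*f(322,295),68); a=ray(c,*f(190,205),85); b=ray(c,*f(460,405),85); print('disc',w,'legs mid',(a+b)/2,'sep',np.linalg.norm(a-b))
d=(a-b)[:2]; print('arch dir yaw',np.arctan2(d[1],d[0]),'normals',np.arctan2(d[1],d[0])-np.pi/2,np.arctan2(d[1],d[0])+np.pi/2)
print('rel port',w[:2]-PORT,'cam',c['pose'][:3,3], 'disc dia px->mm',np.linalg.norm(ray(c,*f(72,295),68)-ray(c,*f(570,295),68)))
# camera check of port centre from circle in w2 crop (333,261)
print('port seen',ray(c,205+333/3,91+261/3,130))
s=monitor.get_state(); print(s['qpos'])
go(500,220,280,0)
"
```

```text
disc [527.054 -67.918  68.   ] legs mid [527.594 -68.117  85.   ] sep 27.429119179029172
arch dir yaw 0.7754647525593074 normals -0.7953315742355892 2.346261079354204
rel port [-0.746 -3.418] cam [556.376 -68.462 414.237] disc dia px->mm 42.81787877500714
port seen [529.97  -64.984 130.   ]
[ 0.35   0.153 -0.327  1.903  0.054  1.096 -1.733]
travel [-0.115, -1.102, -0.122] rot [-0.0, 0.001, -0.104] dist 278.6
```

Call:
{"name": "move_arm", "arguments": {"fingers": [0, 0, 0, 0, 0, 0], "travel": [[-0.26, -1, -0.2], [-0.26, -1, -0.2], [-0.26, -1, -0.2], [-0.26, -1, -0.2], [-0.26, -1, -0.2], [-0.26, -1, -0.2]], "delta_rot": [[0, 0, -0.105], [0, 0, -0.105], [0, 0, -0.105], [0, 0, -0.105], [0, 0, -0.105], [0, 0, -0.105]]}}

```text
clock: 4.55
ee_pos: [459.0, 205.8, 300.7]
tool_rot: [-0.001, 1.0, 0.003, 0.0]
wrist_force: [0.1, -0.8, -0.9]
width: 44.7
```

```bash
python3 -c "
from h import *
s=monitor.get_state();print(s['clock'],s['ee_pos'])
go(455,268,300,0)"
```

```text
4.55 [459.034 205.767 300.741]
travel [-0.014, -0.249, 0.003] rot [-0.001, -0.0, 0.004] dist 62.4
```

Call:
{"name": "move_arm", "arguments": {"fingers": [0, 0, 0, 0], "travel": [[-0.016, -0.249, 0], [-0.016, -0.249, 0], [-0.016, -0.249, 0], [-0.016, -0.249, 0]], "delta_rot": [[0, 0, 0.004], [0, 0, 0.004], [0, 0, 0.004], [0, 0, 0.004]]}}

```text
clock: 4.95
ee_pos: [456.4, 261.7, 299.4]
tool_rot: [0.0, 1.0, -0.003, -0.0]
wrist_force: [0.4, 0.6, -0.1]
width: 46.9
```

```bash
python3 -c "
from h import *
s=monitor.get_state();print(s['clock'],s['ee_pos'],s['tool_rot'])
c=get_calibration('wrist'); im=snapshot('wrist'); np.save('w4.npy',c); cv2.imwrite('pics/w4full.png',im[:,:,::-1])
for k in mask(im,(5,150,60),(20,255,255),200): print(cv2.boundingRect(k),rect(c,k,162),rect(c,k,116))
u,v=proj(c,[497,269,162]).astype(int); print(u,v)
u0,v0=max(u-130,0),max(v-100,0); print(u0,v0)
cv2.imwrite('pics/w4.png',cv2.resize(im[v0:v0+200,u0:u0+260,::-1],None,fx=3,fy=3,interpolation=cv2.INTER_CUBIC))
"
```

```text
4.95 [456.381 261.709 299.43 ] [ 0.     1.    -0.003 -0.   ]
(269, 152, 47, 59) ((499.3394775390625, 278.0198974609375), (34.2356071472168, 43.4591178894043), 89.62256622314453) ((494.6500244140625, 280.57635498046875), (39.44334030151367, 50.06986618041992), 89.6225814819336)
(445, 29, 43, 166) ((546.4180908203125, 154.10850524902344), (7.7004218101501465, 115.36920166015625), 80.39787292480469) ((548.8900146484375, 137.81631469726562), (8.871757507324219, 132.91847229003906), 80.39788818359375)
304 184
174 84
```

View pics/w4.png

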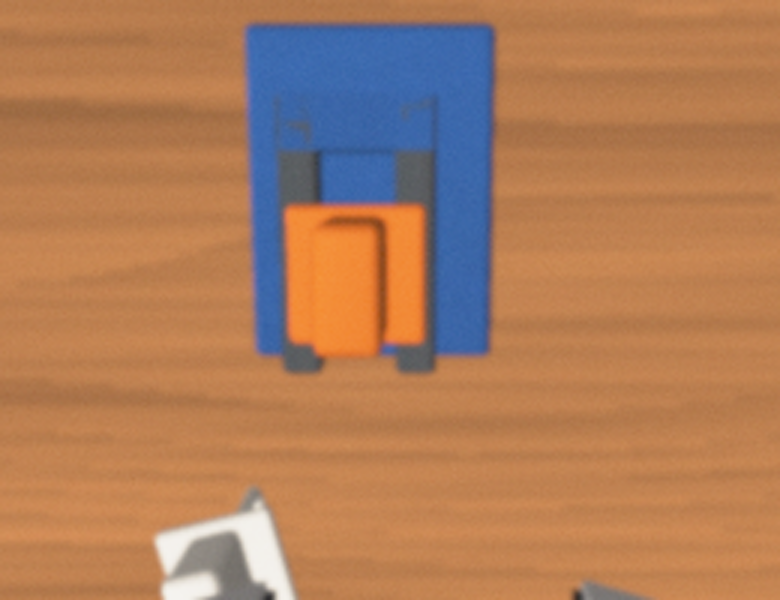

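The flange corners are at crop (285,205), (426,205), (289,345) and (427,345). The block top is centred near (349,288), and the prong ends are at (303,372) and (416,372).

```bash
python3 -c "
from h import *
c=np.load('w4.npy',allow_pickle=True).item()
f=lambda u,v,z: ray(c,174+u/3,84+v/3,z)[:2]
F=[f(285,205,116),f(426,205,116),f(289,345,116),f(427,345,116)]; print('flange',np.array(F),np.mean(F,0))
B=[f(316,222,162),f(381,222,162),f(317,355,162),f(380,355,162)]; print('block',np.array(B),np.mean(B,0))
print('prong ends',f(303,372,110),f(416,372,110),'prong far',f(300,152,110),f(416,152,110))
d=np.mean(F[:2],0)-np.mean(F[2:],0); print('yaw',np.arctan2(d[1],d[0]))
s=monitor.get_state();print(s['ee_pos']); m=(np.mean(F,0)+np.mean(B,0))/2; print(m); go(m[0],m[1],138,0)
"
```

```text
flange [[519.536 299.951]
 [519.271 259.84 ]
 [479.529 300.205]
 [479.255 259.784]] [499.398 279.945]
block [[516.78  287.303]
 [516.674 271.197]
 [483.607 288.014]
 [483.498 271.963]] [500.14  279.619]
prong ends [470.502 296.965] [470.271 263.102] prong far [534.123 295.797] [533.906 262.592]
yaw -0.0024719365450885065
[456.61  261.217 299.623]
[499.769 279.782]
travel [0.172, -0.076, 0.646] rot [0.0, 0.0, -0.005] dist 168.3
```

Call:
{"name": "move_arm", "arguments": {"fingers": [0, 0, 0, 0, 0, 0, 0, 0, 0], "travel": [[0.172, -0.076, 0.05], [0.172, -0.076, 0.2], [0.172, -0.076, 0.3], [0.172, -0.076, 0.4], [0.172, -0.076, 0.5], [0.172, -0.076, 0.58], [0.172, -0.076, 0.646], [0.172, -0.076, 0.646], [0.172, -0.076, 0.646]], "delta_rot": [[0, 0, 0], [0, 0, 0], [0, 0, 0], [0, 0, 0], [0, 0, 0], [0, 0, 0], [0, 0, 0], [0, 0, 0], [0, 0, 0]]}}

```text
clock: 5.9
ee_pos: [499.8, 280.3, 138.9]
tool_rot: [0.0, 1.0, -0.004, 0.0]
wrist_force: [-0.2, 0.0, 1.0]
width: 47.0
```

Call:
{"name": "move_arm", "arguments": {"fingers": [-1, -1, -1, -1, -1], "travel": [[0, 0, 0], [0, 0, 0], [0, 0, 0], [0, 0, 0], [0, 0, 0]], "delta_rot": [[0, 0, 0], [0, 0, 0], [0, 0, 0], [0, 0, 0], [0, 0, 0]], "newtons": 30}}

```text
clock: 6.4
ee_pos: [499.5, 281.1, 138.8]
tool_rot: [-0.0, 1.0, -0.003, 0.0]
wrist_force: [0.1, -1.7, 4.0]
width: 17.7
```

```bash
python3 -c "
from h import *
s=monitor.get_state();print(s['clock'],s['ee_pos'],s['tool_rot'],s['wrist_force'],s['width'],s['qpos'])"
```

```text
6.4 [499.526 281.133 138.771] [-0.     1.    -0.003  0.   ] [ 0.142 -1.684  4.029] 17.7224910651399 [-0.145  0.469 -0.539  1.805  0.29   0.946 -2.385]
```

Call:
{"name": "move_arm", "arguments": {"fingers": [-1, -1, -1, -1, -1, -1, -1], "travel": [[0, 0, -0.06], [0, 0, -0.16], [0, 0, -0.3], [0, 0, -0.46], [0, 0, -0.6], [0, 0, -0.64], [0, 0, -0.64]], "delta_rot": [[0, 0, 0], [0, 0, 0], [0, 0, 0], [0, 0, 0], [0, 0, 0], [0, 0, 0], [0, 0, 0]]}}

```text
clock: 7.1
ee_pos: [499.7, 281.5, 300.4]
tool_rot: [-0.001, 1.0, -0.003, 0.001]
wrist_force: [-0.5, -0.8, -2.1]
width: 17.6
```

```bash
python3 -c "
from h import *
s=monitor.get_state();print(s['clock'],s['ee_pos'],s['wrist_force'],s['width'])
go(513.3,-53.7,299,-0.795)
h=np.array([s['ee_pos'][0],s['ee_pos'][1],s['ee_pos'][2]-28.8])
c=get_calibration('side'); im=snapshot('side'); print(proj(c,h))
u,v=proj(c,h-[0,0,20]).astype(int)
cv2.imwrite('pics/s5.png',cv2.resize(im[v-75:v+75,u-90:u+90,::-1],None,fx=3,fy=3,interpolation=cv2.INTER_CUBIC))
for p in ([-8,0,-40],[0,0,-80],[12.5,0,-64.5]): print((proj(c,h+p)-[u-90,v-75])*3)
"
```

```text
7.1 [499.73  281.477 300.428] [-0.452 -0.824 -2.094] 17.587421961551886
travel [0.062, 1.34, 0.004] rot [-0.001, -0.001, 0.502] dist 335.5
[317.007 297.925]
[284.167 251.388]
[271.997 299.563]
[251.381 280.84 ]
```

View pics/s5.png

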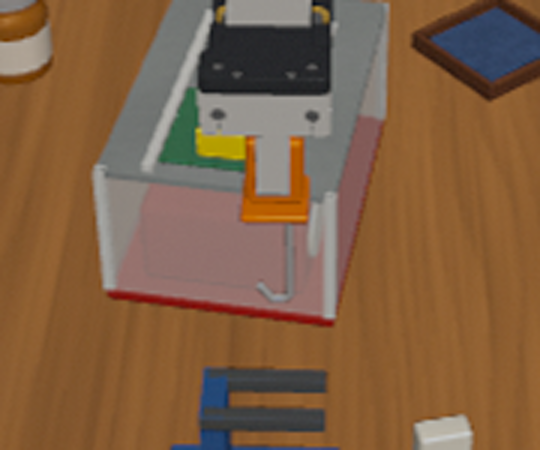

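The hook is held straight. The wire is at crop (290,260), its bottom at (278,298) and the tip at (259,285), all within about 2 source pixels of prediction.

Call:
{"name": "move_arm", "arguments": {"fingers": [-1, -1, -1, -1, -1, -1, -1, -1], "travel": [[0.06, 1, 0], [0.06, 1, 0], [0.06, 1, 0], [0.06, 1, 0], [0.06, 1, 0], [0.06, 1, 0], [0.06, 1, 0], [0.06, 1, 0]], "delta_rot": [[0, 0, 0.502], [0, 0, 0.502], [0, 0, 0.502], [0, 0, 0.502], [0, 0, 0.502], [0, 0, 0.502], [0, 0, 0.502], [0, 0, 0.502]]}}

```text
clock: 7.95
ee_pos: [512.4, 31.9, 297.5]
tool_rot: [0.0, 0.923, -0.386, -0.001]
wrist_force: [0.6, 0.3, -1.1]
width: 17.7
```

```bash
python3 -c "
from h import *
s=monitor.get_state();print(s['clock'],s['ee_pos'],s['qpos'])
go(513.3,-53.7,299,-0.795)"
```

```text
7.95 [512.44   31.936 297.548] [ 0.194  0.165 -0.355  1.778  0.06   1.211 -2.54 ]
travel [0.246, 0.238, -0.006] rot [0.001, 0.001, 0.002] dist 85.7
```

Call:
{"name": "move_arm", "arguments": {"fingers": [-1, -1, -1, -1, -1], "travel": [[0.246, 0.238, 0], [0.246, 0.238, 0], [0.246, 0.238, 0], [0.246, 0.238, 0], [0.246, 0.238, 0]], "delta_rot": [[0, 0, 0], [0, 0, 0], [0, 0, 0], [0, 0, 0], [0, 0, 0]]}}

```text
clock: 8.45
ee_pos: [513.5, -52.8, 298.2]
tool_rot: [-0.0, 0.923, -0.385, -0.0]
wrist_force: [-0.7, 0.4, -0.3]
width: 17.7
```

```bash
python3 -c "
from h import *
s=monitor.get_state();print(s['clock'],s['ee_pos'],s['qpos'])
go(513.3,-53.7,184,-0.795)
c=get_calibration('wrist'); im=snapshot('wrist'); np.save('w6.npy',c); cv2.imwrite('pics/w6.png',im[:,:,::-1])
d=np.array([np.cos(-.795),np.sin(-.795)]); w=np.array([527.3,-68])
n=np.array([-d[1],d[0]])
for nm,p in [('crown',[*w,98]),('leg',[*(w+14*n),80]),('leg',[*(w-14*n),80]),('hooktip',[*(s['ee_pos'][:2]+12.5*d),s['ee_pos'][2]-28.8-66])]: print(nm,proj(c,p))
"
```

```text
8.45 [513.541 -52.811 298.183] [ 0.302  0.165 -0.292  1.773  0.05   1.211 -2.366]
travel [0.002, 0.003, 0.457] rot [-0.0, 0.0, 0.002] dist 114.2
crown [316.337 199.128]
leg [301.773 196.376]
leg [330.793 196.466]
hooktip [315.532 233.808]
```

View pics/w6.png

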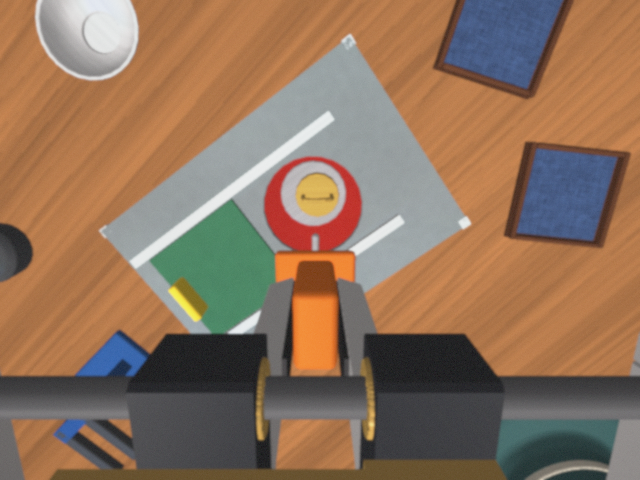

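The arch spans (304–332,197), square to the tool, and the hook tip at (315,238) lines up within 2 mm. Descending.

Call:
{"name": "move_arm", "arguments": {"fingers": [-1, -1, -1, -1, -1, -1, -1, -1], "travel": [[0, 0.008, 0.08], [0, 0.008, 0.16], [0, 0.008, 0.24], [0, 0.008, 0.32], [0, 0.008, 0.38], [0, 0.008, 0.43], [0, 0.008, 0.455], [0, 0.008, 0.455]], "delta_rot": [[0, 0, 0], [0, 0, 0], [0, 0, 0], [0, 0, 0], [0, 0, 0], [0, 0, 0], [0, 0, 0], [0, 0, 0]]}}

```text
clock: 9.3
ee_pos: [511.9, -55.5, 184.2]
tool_rot: [0.0, 0.922, -0.387, -0.0]
wrist_force: [0.2, -0.8, 0.1]
width: 17.6
```

```bash
python3 -c "
from h import *
s=monitor.get_state();print(s['clock'],s['ee_pos'],s['wrist_force'])
go(527.3,-68,184,-0.795)
c=get_calibration('wrist'); im=snapshot('wrist'); cv2.imwrite('pics/w7.png',cv2.resize(im[60:280,200:440,::-1],None,fx=2.5,fy=2.5,interpolation=cv2.INTER_CUBIC))
"
```

```text
9.3 [511.893 -55.482 184.208] [ 0.175 -0.758  0.058]
travel [0.079, -0.009, 0.001] rot [0.0, 0.001, 0.001] dist 19.9
```

View pics/w7.png

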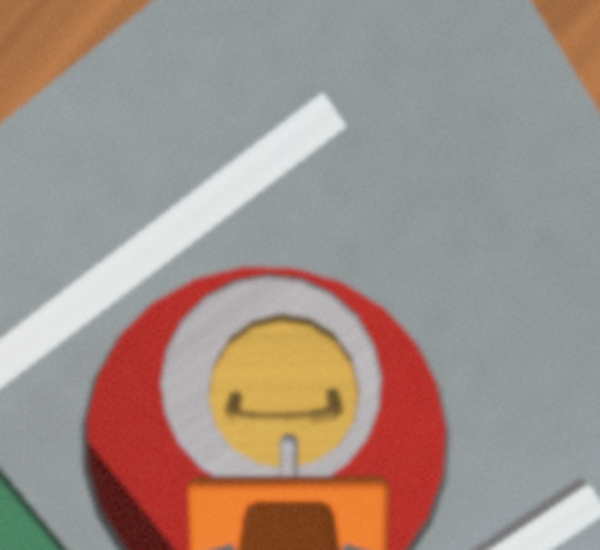

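The tip (289,440) faces the arch's middle (285,410). I advance and then raise.

Call:
{"name": "move_arm", "arguments": {"fingers": [-1, -1, -1, -1, -1, -1], "travel": [[0.03, -0.003, 0], [0.06, -0.003, 0], [0.082, -0.003, 0], [0.082, -0.003, 0], [0.082, -0.003, -0.03], [0.082, -0.003, -0.03]], "delta_rot": [[0, 0, 0], [0, 0, 0], [0, 0, 0], [0, 0, 0], [0, 0, 0], [0, 0, 0]]}}

```text
clock: 9.95
ee_pos: [527.4, -69.9, 193.3]
tool_rot: [-0.0, 0.922, -0.387, 0.001]
wrist_force: [0.6, -0.8, 0.2]
width: 18.1
```

Call:
{"name": "move_arm", "arguments": {"fingers": [-1, -1, -1, -1, -1, -1, -1, -1], "travel": [[0, 0, -0.02], [0, 0, -0.04], [0, 0, -0.06], [0, 0, -0.08], [0, 0, -0.11], [0, 0, -0.14], [0, 0, -0.14], [0, 0, -0.14]], "delta_rot": [[0, 0, 0], [0, 0, 0], [0, 0, 0], [0, 0, 0], [0, 0, 0], [0, 0, 0], [0, 0, 0], [0, 0, 0]]}}

```text
clock: 10.75
ee_pos: [527.0, -70.0, 227.3]
tool_rot: [-0.0, 0.922, -0.387, 0.0]
wrist_force: [-0.4, 0.6, -3.0]
width: 17.5
```

```bash
python3 -c "
from h import *
for i in range(4):
  s=monitor.get_state();print(s['clock'],s['ee_pos'],s['wrist_force'],s['torque']); snapshot('side')
"
```

```text
10.75 [527.002 -70.038 227.297] [-0.392  0.64  -2.998] [ 0.079 -0.085  0.035]
10.8 [526.876 -70.059 227.024] [-0.175 -1.029 -3.439] [ 0.056 -0.046 -0.025]
10.85 [526.814 -70.066 226.917] [ 0.346 -0.415 -2.408] [ 0.025 -0.005  0.03 ]
10.9 [526.797 -70.031 226.884] [-0.11  -0.508 -3.977] [0.037 0.028 0.022]
```

Call:
{"name": "move_arm", "arguments": {"fingers": [-1, -1, -1, -1, -1, -1, -1, -1, -1], "travel": [[0, 0, -0.03], [0, 0, -0.08], [0, 0, -0.14], [0, 0, -0.2], [0, 0, -0.26], [0, 0, -0.31], [0, 0, -0.34], [0, 0, -0.34], [0, 0, -0.34]], "delta_rot": [[0, 0, 0], [0, 0, 0], [0, 0, 0], [0, 0, 0], [0, 0, 0], [0, 0, 0], [0, 0, 0], [0, 0, 0], [0, 0, 0]]}}

```text
clock: 11.85
ee_pos: [526.8, -70.1, 311.9]
tool_rot: [0.0, 0.922, -0.387, -0.0]
wrist_force: [-0.1, -1.2, -2.9]
width: 17.7
```

```bash
python3 -c "
from h import *
for i in range(5):
  s=monitor.get_state();print(s['clock'],s['ee_pos'],s['wrist_force']); im=snapshot('side')
c=get_calibration('side'); u,v=proj(c,s['ee_pos']-[0,0,90]).astype(int)
cv2.imwrite('pics/s8.png',cv2.resize(im[v-75:v+75,u-90:u+90,::-1],None,fx=3,fy=3,interpolation=cv2.INTER_CUBIC))
go(506.5,-320.2,312,-0.795)
"
```

```text
11.85 [526.844 -70.093 311.879] [-0.143 -1.164 -2.909]
11.9 [526.737 -70.08  311.637] [ 0.357  0.488 -3.459]
11.95 [526.715 -70.032 311.516] [-0.02   0.25  -2.983]
12.0 [526.725 -70.041 311.544] [-0.455 -0.311 -2.618]
12.05 [526.793 -70.034 311.657] [-0.192 -0.688 -2.063]
travel [0.657, 0.759, -0.001] rot [0.0, 0.0, 0.0] dist 251.0
```

View pics/s8.png

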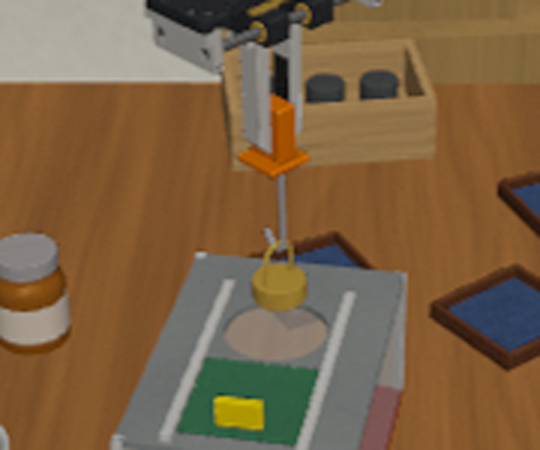

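The brass weight at crop (279,285) hangs on the hook, above the roof and clear of the rails. Moving to the tray with a smooth ramp.

Call:
{"name": "move_arm", "arguments": {"fingers": [-1, -1, -1, -1, -1, -1, -1, -1, -1, -1, -1, -1], "travel": [[0.026, 0.03, 0], [0.079, 0.091, 0], [0.145, 0.167, 0], [0.217, 0.25, 0], [0.289, 0.334, 0], [0.361, 0.417, 0], [0.434, 0.501, 0], [0.506, 0.584, 0], [0.572, 0.66, 0], [0.618, 0.713, 0], [0.644, 0.744, 0], [0.657, 0.759, 0]], "delta_rot": [[0, 0, 0], [0, 0, 0], [0, 0, 0], [0, 0, 0], [0, 0, 0], [0, 0, 0], [0, 0, 0], [0, 0, 0], [0, 0, 0], [0, 0, 0], [0, 0, 0], [0, 0, 0]]}}

```text
clock: 13.3
ee_pos: [506.5, -320.8, 312.0]
tool_rot: [-0.0, 0.922, -0.387, -0.0]
wrist_force: [0.1, 0.5, -1.8]
width: 17.9
```

```bash
python3 -c "
from h import *
s=monitor.get_state();print(s['clock'],s['ee_pos'],s['wrist_force'],s['qpos'])
go(506.5,-320.2,170,-0.795)
im=snapshot('top'); c=get_calibration('top')
for k in mask(im,(18,140,80),(30,255,255),20): print(cv2.boundingRect(k),rect(c,k,180))
w=snapshot('wrist'); cw=get_calibration('wrist'); 
for k in mask(w,(105,90,40),(125,255,255),800): print(cv2.boundingRect(k),rect(cw,k,6))
"
```

```text
13.3 [ 506.495 -320.818  311.99 ] [ 0.139  0.478 -1.819] [ 0.61   0.306 -0.123  1.56   0.039  1.279 -1.885]
travel [-0.002, -0.002, 0.568] rot [0.0, 0.0, -0.0] dist 142.0
(265, 229, 6, 14) ((545.9755859375, 61.560401916503906), (9.402711868286133, 33.214691162109375), 80.30093383789062)
(369, 304, 59, 31) ((326.3617248535156, -287.0663757324219), (74.58296203613281, 41.931922912597656), 44.457374572753906)
(501, 220, 99, 91) ((244.09921264648438, -467.39398193359375), (89.42024993896484, 95.23371124267578), 24.53448486328125)
(268, 154, 98, 86) ((505.83416748046875, -319.87451171875), (95.43214416503906, 95.18606567382812), 28.250953674316406)
```

Call:
{"name": "move_arm", "arguments": {"fingers": [-1, -1, -1, -1, -1, -1, -1, -1, -1, -1], "travel": [[0, 0, 0.05], [0, 0, 0.14], [0, 0, 0.24], [0, 0, 0.34], [0, 0, 0.43], [0, 0, 0.5], [0, 0, 0.545], [0, 0, 0.565], [0, 0, 0.565], [0, 0, 0.565]], "delta_rot": [[0, 0, 0], [0, 0, 0], [0, 0, 0], [0, 0, 0], [0, 0, 0], [0, 0, 0], [0, 0, 0], [0, 0, 0], [0, 0, 0], [0, 0, 0]]}}

```text
clock: 14.4
ee_pos: [507.0, -320.2, 171.6]
tool_rot: [0.0, 0.922, -0.387, 0.0]
wrist_force: [-0.4, 0.1, -2.0]
width: 18.1
```

Call:
{"name": "move_arm", "arguments": {"fingers": [-1, -1, -1, -1, -1, -1, -1, -1, -1, -1, -1, -1], "travel": [[0, 0, 0.008], [0, 0, 0.016], [0, 0, 0.024], [0, 0, 0.032], [0, 0, 0.04], [0, 0, 0.048], [0, 0, 0.056], [0, 0, 0.064], [0, 0, 0.072], [0, 0, 0.08], [0, 0, 0.084], [0, 0, 0.084]], "delta_rot": [[0, 0, 0], [0, 0, 0], [0, 0, 0], [0, 0, 0], [0, 0, 0], [0, 0, 0], [0, 0, 0], [0, 0, 0], [0, 0, 0], [0, 0, 0], [0, 0, 0], [0, 0, 0]]}}

```text
clock: 15.6
ee_pos: [506.6, -320.2, 149.8]
tool_rot: [-0.0, 0.922, -0.387, -0.0]
wrist_force: [0.6, -0.0, -0.6]
width: 17.8
```

```bash
python3 -c "
from h import *
for i in range(3):
  s=monitor.get_state();print(s['clock'],s['ee_pos'],s['wrist_force']); snapshot('top')
go(506.5,-320.8,140,-0.795)
"
```

```text
15.6 [ 506.581 -320.172  149.795] [ 0.629 -0.013 -0.6  ]
15.65 [ 506.653 -320.186  149.914] [-0.384  0.686 -0.271]
15.7 [ 506.705 -320.177  149.989] [-0.108  0.508 -1.454]
travel [0.001, 0.002, 0.04] rot [-0.0, -0.0, 0.0] dist 10.0
```

Call:
{"name": "move_arm", "arguments": {"fingers": [-1, -1, -1, -1, -1, -1, -1, -1, -1], "travel": [[0, 0, 0.015], [0, 0, 0.03], [0, 0, 0.04], [0, 0, 0.04], [-0.03, 0, 0.04], [-0.06, 0, 0.04], [-0.1, 0, 0.04], [-0.14, 0, 0.04], [-0.14, 0, 0.04]], "delta_rot": [[0, 0, 0], [0, 0, 0], [0, 0, 0], [0, 0, 0], [0, 0, 0], [0, 0, 0], [0, 0, 0], [0, 0, 0], [0, 0, 0]]}}

```text
clock: 16.65
ee_pos: [481.3, -294.2, 140.2]
tool_rot: [-0.0, 0.922, -0.387, -0.0]
wrist_force: [0.3, -0.2, -1.0]
width: 17.9
```

```bash
python3 -c "
from h import *
s=monitor.get_state();print(s['clock'],s['ee_pos'],s['wrist_force'],s['qpos'])
c=get_calibration('wrist'); im=snapshot('wrist'); cv2.imwrite('pics/w9.png',im[:,:,::-1])
for k in mask(im,(18,140,80),(30,255,255),100): print(cv2.boundingRect(k),cv2.minAreaRect(k),rect(c,k,24))
"
```

```text
16.65 [ 481.272 -294.169  140.174] [ 0.33  -0.217 -1.034] [ 0.595  0.403 -0.126  1.838  0.062  0.905 -1.924]
(256, 395, 11, 45) ((260.80462646484375, 416.98309326171875), (44.098663330078125, 9.374433517456055), 86.8201675415039) ((409.8742370605469, -157.4071044921875), (7.77589750289917, 42.199241638183594), 45.08246994018555)
(362, 361, 12, 79) ((367.6537780761719, 399.9970703125), (78.12017059326172, 10.26733112335205), 88.8982925415039) ((358.300048828125, -229.6619110107422), (8.401800155639648, 73.29098510742188), 47.148441314697266)
(288, 166, 58, 59) ((316.1764831542969, 195.20587158203125), (57.723480224609375, 56.995872497558594), 75.96376037597656) ((505.5579528808594, -319.65484619140625), (40.3956413269043, 40.92835998535156), 58.8040657043457)
```

The weight stands in the tray at (505.6,-319.7), with a round outline. Rising and returning.

Call:
{"name": "move_arm", "arguments": {"fingers": [-1, -1, -1, -1, -1, -1, -1], "travel": [[-0.14, 0, -0.08], [-0.14, 0, -0.22], [-0.14, 0, -0.4], [-0.14, 0, -0.58], [-0.14, 0, -0.64], [-0.14, 0, -0.64], [-0.14, 0, -0.64]], "delta_rot": [[0, 0, 0], [0, 0, 0], [0, 0, 0], [0, 0, 0], [0, 0, 0], [0, 0, 0], [0, 0, 0]]}}

```text
clock: 17.4
ee_pos: [457.5, -270.3, 299.3]
tool_rot: [-0.0, 0.922, -0.387, -0.0]
wrist_force: [0.3, -0.5, -1.2]
width: 17.6
```

```bash
python3 -c "
from h import *
s=monitor.get_state();print(s['clock'],s['ee_pos'],s['wrist_force'])
go(490,-30,300,-0.795)
c=get_calibration('wrist'); im=snapshot('wrist')
for k in mask(im,(18,140,80),(30,255,255),100): print(cv2.boundingRect(k),rect(c,k,24))
"
```

```text
17.4 [ 457.467 -270.251  299.326] [ 0.254 -0.522 -1.24 ]
travel [-0.595, -0.766, -0.003] rot [0.0, 0.0, 0.0] dist 242.4
(257, 420, 10, 20) ((303.31097412109375, -13.228879928588867), (11.700486183166504, 29.220781326293945), 42.34097671508789)
(362, 360, 12, 61) ((246.0702667236328, -150.53700256347656), (10.333073616027832, 87.62276458740234), 52.83565902709961)
(297, 125, 38, 39) ((505.1754150390625, -319.1880187988281), (39.05844497680664, 39.05592727661133), 61.47726821899414)
```

Call:
{"name": "move_arm", "arguments": {"fingers": [-1, -1, -1, -1, -1, -1, -1], "travel": [[-0.595, -0.766, 0], [-0.595, -0.766, 0], [-0.595, -0.766, 0], [-0.595, -0.766, 0], [-0.595, -0.766, 0], [-0.595, -0.766, 0], [-0.595, -0.766, 0]], "delta_rot": [[0, 0, 0], [0, 0, 0], [0, 0, 0], [0, 0, 0], [0, 0, 0], [0, 0, 0], [0, 0, 0]]}}

```text
clock: 18.15
ee_pos: [489.7, -29.3, 298.8]
tool_rot: [0.0, 0.922, -0.386, -0.001]
wrist_force: [-0.7, -1.9, -0.8]
width: 17.6
```

```bash
python3 -c "
from h import *
s=monitor.get_state();print(s['clock'],s['ee_pos'],s['qpos'])
go(499.6,205,300,-0.006)
"
```

```text
18.15 [489.707 -29.308 298.76 ] [ 0.305  0.117 -0.334  1.827  0.041  1.206 -2.405]
travel [-0.64, -0.686, -0.005] rot [0.0, 0.001, -0.501] dist 234.5
```

Call:
{"name": "move_arm", "arguments": {"fingers": [-1, -1, -1, -1, -1, -1, -1, -1, -1], "travel": [[-0.1, -0.1, 0], [-0.2, -0.2, 0], [-0.3, -0.32, 0], [-0.42, -0.45, 0], [-0.54, -0.58, 0], [-0.64, -0.686, 0], [-0.64, -0.686, 0], [-0.64, -0.686, 0], [-0.64, -0.686, 0]], "delta_rot": [[0, 0, -0.501], [0, 0, -0.501], [0, 0, -0.501], [0, 0, -0.501], [0, 0, -0.501], [0, 0, -0.501], [0, 0, -0.501], [0, 0, -0.501], [0, 0, -0.501]]}}

```text
clock: 19.05
ee_pos: [500.7, 202.6, 299.4]
tool_rot: [0.0, 1.0, -0.005, -0.0]
wrist_force: [0.8, -0.4, -1.4]
width: 18.1
```

```bash
python3 -c "
from h import *
s=monitor.get_state();print(s['clock'],s['ee_pos'],s['qpos'])
go(499.6,281.0,300,-0.006)
"
```

```text
19.05 [500.745 202.553 299.374] [ 0.04   0.238 -0.569  1.709  0.135  1.234 -2.143]
travel [-0.008, -0.314, -0.003] rot [0.0, 0.001, -0.003] dist 78.5
```

Call:
{"name": "move_arm", "arguments": {"fingers": [-1, -1, -1, -1, -1, -1], "travel": [[-0.008, -0.15, 0], [-0.008, -0.27, 0], [-0.008, -0.314, 0], [-0.008, -0.314, 0], [-0.008, -0.314, 0], [-0.008, -0.314, 0]], "delta_rot": [[0, 0, 0], [0, 0, 0], [0, 0, 0], [0, 0, 0], [0, 0, 0], [0, 0, 0]]}}

```text
clock: 19.65
ee_pos: [499.5, 281.2, 299.9]
tool_rot: [0.0, 1.0, -0.005, 0.0]
wrist_force: [-0.6, 0.8, -0.9]
width: 17.6
```

```bash
python3 -c "
from h import *
for i in range(3):
  s=monitor.get_state();print(s['clock'],s['ee_pos'],s['tool_rot']); snapshot('top')
go(499.6,280.6,139.8,-0.006)
"
```

```text
19.65 [499.479 281.158 299.937] [ 0.     1.    -0.005  0.   ]
19.7 [499.428 281.361 300.003] [ 0.     1.    -0.005  0.   ]
19.75 [499.332 281.67  300.076] [ 0.     1.    -0.005  0.   ]
travel [0.001, 0.005, 0.641] rot [0.0, -0.0, -0.002] dist 160.3
```

Call:
{"name": "move_arm", "arguments": {"fingers": [-1, -1, -1, -1, -1, -1, -1, -1, -1, -1, -1, -1], "travel": [[0, 0.004, 0.06], [0, 0.004, 0.16], [0, 0.004, 0.26], [0, 0.004, 0.36], [0, 0.004, 0.46], [0, 0.004, 0.54], [0, 0.004, 0.59], [0, 0.004, 0.615], [0, 0.004, 0.63], [0, 0.004, 0.638], [0, 0.004, 0.643], [0, 0.004, 0.643]], "delta_rot": [[0, 0, 0], [0, 0, 0], [0, 0, 0], [0, 0, 0], [0, 0, 0], [0, 0, 0], [0, 0, 0], [0, 0, 0], [0, 0, 0], [0, 0, 0], [0, 0, 0], [0, 0, 0]]}}

```text
clock: 21.0
ee_pos: [499.1, 282.0, 139.6]
tool_rot: [-0.0, 1.0, -0.004, 0.0]
wrist_force: [0.0, -0.1, 0.5]
width: 17.6
```

```bash
python3 -c "
from h import *
for i in range(3):
  s=monitor.get_state();print(s['clock'],s['ee_pos'],s['wrist_force']); snapshot('top')
"
```

```text
21.0 [499.129 281.993 139.578] [ 0.013 -0.051  0.471]
21.05 [499.111 281.986 139.607] [-0.451 -0.481 -0.004]
21.1 [499.083 281.979 139.578] [-0.634 -1.265 -0.374]
```

Call:
{"name": "move_arm", "arguments": {"fingers": [-0.5, -0.2, 0, 0, 0], "travel": [[0, 0, 0.002], [0, 0, 0.002], [0, 0, 0.002], [0, 0, 0.002], [0, 0, 0.002]], "delta_rot": [[0, 0, 0], [0, 0, 0], [0, 0, 0], [0, 0, 0], [0, 0, 0]]}}

```text
clock: 21.65
ee_pos: [498.9, 281.9, 138.7]
tool_rot: [-0.0, 1.0, -0.004, -0.0]
wrist_force: [1.0, 0.1, -0.3]
width: 46.4
```

Call:
{"name": "move_arm", "arguments": {"fingers": [0, 0, 0, 0, 0, 0, 0, 0, 0], "travel": [[0, 0, -0.06], [0, 0, -0.14], [0, 0, -0.24], [0, 0, -0.4], [-0.1, 0.08, -0.55], [-0.18, 0.08, -0.64], [-0.18, 0.08, -0.64], [-0.18, 0.08, -0.64], [-0.18, 0.08, -0.64]], "delta_rot": [[0, 0, 0], [0, 0, 0], [0, 0, 0], [0, 0, 0], [0, 0, 0], [0, 0, 0], [0, 0, 0], [0, 0, 0], [0, 0, 0]]}}

```text
clock: 22.55
ee_pos: [454.0, 262.0, 298.4]
tool_rot: [0.0, 1.0, -0.004, -0.0]
wrist_force: [0.3, -0.2, -0.3]
width: 46.5
```

```bash
python3 -c "
from h import *
s=monitor.get_state();print(s['clock'],s['ee_pos'],s['width'])
c=get_calibration('wrist'); im=snapshot('wrist')
for k in mask(im,(5,150,60),(20,255,255),400): print(cv2.boundingRect(k),rect(c,k,162),rect(c,k,116))
t=snapshot('top'); ct=get_calibration('top')
for n,lo,hi,z in [('yellow',(25,150,120),(35,255,255),158),('brass',(18,130,80),(30,255,255),24),('orange',(8,180,120),(20,255,255),162)]:
  for k in mask(t,lo,hi): print(n,cv2.boundingRect(k),rect(ct,k,z))
a=np.array([550,64])
A=cv2.resize(im[60:300,180:460],(560,480)); s=snapshot('side'); B=t[220:290,360:460]; B=cv2.resize(B,(240,168),interpolation=cv2.INTER_CUBIC)
C=cv2.resize(s[330:430,260:360],(240,240),interpolation=cv2.INTER_CUBIC)
o=np.zeros((480,800,3),np.uint8); o[:,:560]=A; o[:168,560:]=B; o[200:440,560:]=C
cv2.imwrite('pics/fin.png',o[:,:,::-1])
"
```

```text
22.55 [453.953 262.044 298.415] 46.53647621081108
(268, 150, 47, 55) ((500.1107482910156, 278.91253662109375), (34.077186584472656, 40.11412811279297), 89.51567840576172) ((495.90106201171875, 281.5944519042969), (39.279022216796875, 46.23746109008789), 89.51567840576172)
yellow (266, 229, 5, 14) ((549.2151489257812, 63.99422836303711), (8.944907188415527, 33.75709533691406), 81.62776947021484)
brass (404, 249, 15, 14) ((505.2605895996094, -317.96917724609375), (38.95833969116211, 36.2615966796875), 88.89697265625)
brass (265, 228, 6, 15) ((570.2167358398438, 79.70765686035156), (11.069592475891113, 39.841617584228516), 80.30089569091797)
```

View pics/fin.png

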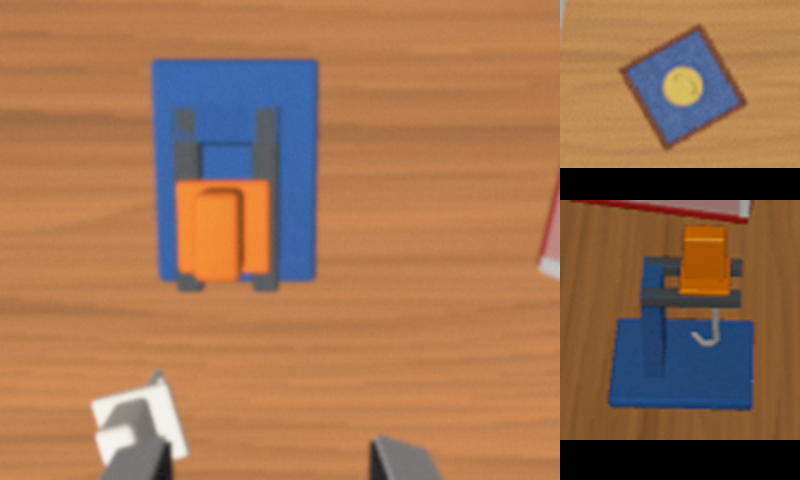

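The hook hangs on the prongs at (222,230), the weight is centred in the tray at (683,87), and the shutter tab gives about 96 mm. Handing in.

```bash
python3 -c "
from h import *
robot.sign_off(); s=monitor.get_state(); print(s['clock'],s['wrist_force'])"
```

```text
the job is handed in; nothing more can be done
the job is handed in; nothing more can be done
```

The job is done and handed in at about 22.7 s of the 72 s allowed; no verdict is reported.

**What I did:** I pushed the shutter open by its tab and took the orange hook from the blue stand. With it I lifted the brass weight out through the port, with the underside at about 160 mm. I set the weight down in the tray farthest from the base and hung the hook back on its stand.

**Last checks:**
- **Shutter:** the tab position puts it at about 96 mm open.
- **Weight:** it stands upright in the tray, about 2 mm from the centre, free of the hook. The gripper never came near it.
- **Hook:** it lies on the prongs, aligned with the stand, about 1 mm from where it started.
- **Forces:** I saw none beyond about 4 N in the readings taken after each move. The force on the tray at set-down is not measured directly, but the wrist reading just after was about 1 N.
- **Bystanders:** I did not re-measure the iron weight, jar and pan at the end; the arm's path stayed clear of all three.

**Disagreement:** the side camera showed the hook wire about 2 pixels (3–4 mm) off prediction, slightly more than the stated 2 mm calibration error. The wrist-camera checks agreed within 2 mm, so I went by those.

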